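# Hang the copper tea tray on its side-opening hook

## Task

Clear the okey table for the next game: lift the copper hanging tea tray by its walnut handle and hang it on the brass hook of the stand. Slide its neck sideways into the slot of the hook as far as it goes, ease it back a little over the round seat, and let the collar down gently into the seat before you let go, without forcing the hook. Leave the tray hanging level, and everything else on the table where it is.

Things in the scene. Friction and masses are not known exactly. Their poses are not given: they have to be found in the camera images.
- tea_tray: Loose copper hanging tea tray, 0.36 to 0.6 kg. Origin: centre of its underside, z up along its axis. A round dish 180 mm across, 14 mm high; three thin struts rise from its rim to a round crown (28 mm across, top 128 mm up); then neck, collar and walnut handle, all on the axis.
- tray_handle (a point): Centre of the tray's walnut handle, a square block 26 x 26 mm with sides along the tray's x and y, from 170 to 215 mm above the tray's underside (centre at 192.5 mm).
- tray_collar (a point): Centre of the collar's underside, 165 mm above the tray's underside: a flat round steel collar 40 mm across and 5 mm thick, right under the handle. Below it the steel neck, 10 mm in diameter, runs 37 mm down to the crown.
- stand: Fixed hook stand. Origin: centre of the underside of its round base (120 mm across, 16 mm high), z up. Post 18 mm thick, clamp on top up to 240 mm. A brass hook arm clamped there runs level along the stand's +y and ends in the hook, a flat plate with a slot. The clamp is rigid: pushing does not move the arm. More than 30 N damages the hook.
- hook_middle (a point): A point fixed to the stand, 160 mm along +y from the post axis, at the height of the seat (225 mm above the table). The arm is clamped anew each time: the real centre of the seat lies on this y line anywhere from 30 mm nearer the post to 30 mm farther out, NOT measured. Hook plate: 60 mm wide in x, 6 mm thick, its top is the seat; its free end lies 30 mm outward (+y) of the seat's centre.
- hook_slot (a point): Point on the stand, 190 mm along +y, at seat height. The slot, 18 mm wide (15 at the rim), runs along y and opens at the free end (+y). Its inner end is a V: a neck pushed towards -y till it stops there is centred in x and 6 mm past the seat's centre. Round the seat stands a rim 7 mm high, 44 mm across inside, cut at the slot: the neck goes in with collar above 232 mm and crown below 219 mm.
- tile_rack: Yellow plastic tile rack, 70 x 260 mm, 50 mm high, long side along its y. Origin: centre of its underside. Bystander.
- ashtray: Cobalt glass ashtray, 100 mm across, 30 mm high. Origin: centre of its underside. Bystander.
- score_marker: Walnut score marker, a 100 x 36 x 16 mm block with two small pegs up to 42 mm. Origin: centre of its underside. Bystander.
- tile0: Okey tile lying flat, 22 x 30 x 9 mm, red dot. Origin: centre of its underside. Bystander.
- tile1: Okey tile like tile0, blue dot. Bystander.
- tile2: Okey tile like tile0, black dot. Bystander.
- tea_glass: Tea glass on a white saucer (one piece), saucer 104 mm across, 90 mm high. Origin: centre of its underside. Bystander.

How it is judged:
By the outcome, as a careful person would: the job done as asked, in the order asked, and still so for the second after the job is handed in, with the robot touching nothing.
It also fails if it takes over 67 s, if anything falls off the work surface, if the arm or the gripper's body presses on something with over 40 N, if the wrist force passes 120 N, or if a joint passes its speed limit or range.

## Robot

A 6-joint arm with a two-finger parallel gripper is mounted at the origin on the work surface. World frame = base frame: x ahead of the robot, y to its left, z up, the work surface at z = 0. Lengths are in mm, angles in rad, forces in N, time in s.
With the tool pointing down it reaches from about 375 to 975 mm from the base axis. Payload 3.8 kg.
Tool frame: the origin (TCP) lies on the mounting face of the last link; the fingertips stand 166 mm ahead of it and the grasp point (between the pads) lies 147 mm ahead of it; z points along the fingers, y is the direction in which the jaws open and shut (so a half turn about z gives the same grasp; the last joint's range is limited). The gripper opens to 88 mm and grips with 3 to 60 N. Pads are 18 mm wide; open, the fingers measure 123 mm over their backs; the gripper's body (75 mm by 187 mm) begins 45 mm behind the grasp point.
Start: joints at [-1.32, 0.264, 1.604, -0, 1.274, -0.037], TCP at [191.589, -647.235, 404.706] pointing down, gripper open.
Joint ranges: [-2.63, 2.63], [-0.94, 2.18], [0.31, 2.57], [-1.31, 4.45], [0, 2.66], [-2.55, 2.55]. Speed limits (rad/s): [2.57, 2.57, 3.14, 3.14, 3.14, 3.14].

## Interface

Orientations are given as a rotation vector (axis times angle).
In Python, from plant import manip, grab_frame, camera_model, job_done, boxes_of, tip_of gives the robot as it stands. Calls block until the motion is done:
- manip.move_ptp(position, orientation): joint-space move of the TCP to a pose.
- manip.servo_line(position, rotation=None, feed=150, guard=None): straight line of the TCP; rotation=None keeps the orientation; feed is the mean speed in mm/s. With guard (N) it stops when the force on the tool has changed by that much, and returns True; else False.
- manip.set_joints(angles): joint-space move.
- manip.move_gripper(opening, squeeze=None): opening from 0.0 (shut) to 1.0 (fully open); squeeze is the grip in N (None keeps the last); returns when the fingers have stopped.
- manip.hold(seconds).
- manip.inverse_kinematics(position, orientation): joint angles nearest the present ones, or None.
- manip.observe(): the state.
- grab_frame(name): name is "side" or "top" or "wrist"; returns the picture (400x640x3 uint8, red, green, blue); there is no depth.
- camera_model(name): a dict with "vertical_fov" (degrees; the focal length in pixels is half the picture's height over the tangent of half this angle, whatever the lens; pixels are square), "cx", "cy" (the principal point, pixels), "R" (3x3) and "t" (3): a world point X has camera coordinates R X + t. Camera axes: x right, y down, z forward; pixel columns grow to the right and rows downward; lengths in mm; the calibration is good to about 2 mm. A picture is of the moment at which its call begins: read the wrist's pose just before it. camera_model takes no time and is no camera call; for the wrist camera it gives the pose at the moment of the call.
A pose or a line that the arm cannot do raises manip.Unreachable and nothing moves.
- job_done(): hands the job in, once; it reports no verdict.
Trained networks look in the newest picture that a camera, given by its name, has taken for a name from the list of things; names that differ only in an ending like _2 or _b are one class to them, and where a whole thing is asked for, a point or a joint stands for the part that bears it (a point fixed in the world has none). Each returns a list of dicts, best first, with "p" (0 to 1); they miss things now and then, are a little off and sometimes report something else, mostly with a low value. They report only what shows in the picture. A call takes as long as a camera call.
- boxes_of(name, camera): "position" ([column, row] in pixels, amid what is visible of it).
- tip_of(name, camera): "position" ([column, row] in pixels: a listed point, or the origin of a listed thing).
The state is a dict: "t": time; "joints": joint angles; "joint_velocities": joint speeds; "tau": joint torques, N m; "position": TCP position; "eef_rot": TCP orientation; "ft_force": force on the tool from outside, world axes, zero at the start; "ft_torque": the same for the moment, N m; "opening": opening from 0.0 (shut) to 1.0 (fully open).
Only numpy, scipy, OpenCV 4.12 (cv2) and the standard library are available. Lean on these libraries where they do the work, as an engineer would, in place of code of your own. Each camera call takes 0.05 s, during which the arm holds its last target. There are 200 camera calls.

## Working session

There is one attempt and no reset: what is moved stays moved. The work goes in short steps, each a Python script; the robot and the scene stay as the last script left them, time stands still between calls to the robot, and variables do not carry over. Pictures are saved under pics/ and viewed, about 8 in all and at most 12, crops included, and the job is handed in when it is done.

```bash
mkdir -p pics; ls; cat > h.py <<'E'
import numpy as np, cv2
from scipy.spatial.transform import Rotation as Rn
from plant import *
def K(m,h=400):
    return h/2/np.tan(np.radians(m["vertical_fov"])/2)
def ray(m,p):
    R=np.array(m["R"]);t=np.array(m["t"]);f=K(m)
    d=R.T@np.array([(p[0]-m["cx"])/f,(p[1]-m["cy"])/f,1]); return -R.T@t,d/np.linalg.norm(d)
def atz(m,p,z):
    o,d=ray(m,p); return o+d*(z-o[2])/d[2]
def proj(m,X):
    c=np.array(m["R"])@np.array(X,float)+np.array(m["t"]);f=K(m); return np.array([m["cx"]+f*c[0]/c[2],m["cy"]+f*c[1]/c[2]])
def tri(*rs):
    A=sum(np.eye(3)-np.outer(d,d) for o,d in rs);b=sum((np.eye(3)-np.outer(d,d))@o for o,d in rs)
    X=np.linalg.solve(A,b); return X,[float(np.linalg.norm((np.eye(3)-np.outer(d,d))@(X-o))) for o,d in rs]
def save(im,n): cv2.imwrite("pics/"+n,cv2.cvtColor(im,cv2.COLOR_RGB2BGR))
E
python3 - <<'E'
from h import *
np.set_printoptions(precision=1,suppress=True)
ms={}
for c in("side","top","wrist"):
    ms[c]=camera_model(c); save(grab_frame(c),c+"0.png"); m=ms[c]
    print(c,m["vertical_fov"],m["cx"],m["cy"],"pos",-np.array(m["R"]).T@m["t"], "fwd",np.array(m["R"])[2],{k:v for k,v in m.items() if k not in("R","t","vertical_fov","cx","cy")})
for n in("tea_tray","tray_handle","tray_collar","stand","hook_middle","hook_slot","tile_rack","ashtray","score_marker","tile0","tile1","tile2","tea_glass"):
    for c in("side","top","wrist"):
        print(n,c,[(np.round(d["position"],1).tolist(),round(d["p"],2)) for d in tip_of(n,c)[:2]])
print(manip.observe())
a=cv2.imread("pics/side0.png");b=cv2.imread("pics/top0.png")
E
```

```text
pics
side 49.740273028421974 328.8853568301505 202.73832479501988 pos [ -3.8 707.7 806.2] fwd [ 0.5 -0.6 -0.6] {}
top 50.59596894810165 323.53326083435854 201.1746742911699 pos [ 469.    71.3 1241.6] fwd [ 0.1 -0.  -1. ] {}
wrist 58.394848187728556 324.24410768113194 206.01477923389197 pos [ 263.4 -625.3  383.9] fwd [-0.3 -0.1 -1. ] {}
tea_tray side [([292.0, 275.3], 0.94), ([403.8, 252.8], 0.44)]
tea_tray top [([258.1, 215.3], 0.89)]
tea_tray wrist []
tray_handle side [([285.5, 221.1], 0.93)]
tray_handle top [([248.7, 209.1], 0.74)]
tray_handle wrist []
tray_collar side [([288.2, 224.7], 0.77)]
tray_collar top [([252.8, 210.6], 0.59)]
tray_collar wrist []
stand side [([410.6, 186.5], 0.56)]
stand top [([445.3, 222.2], 0.76)]
stand wrist []
hook_middle side [([393.1, 138.1], 0.6)]
hook_middle top [([407.5, 209.0], 0.93), ([185.5, 260.8], 0.56)]
hook_middle wrist []
hook_slot side [([381.1, 148.8], 0.77)]
hook_slot top [([393.9, 209.6], 0.77), ([362.3, 191.9], 0.51)]
hook_slot wrist []
tile_rack side [([287.1, 220.5], 0.78)]
tile_rack top [([308.1, 164.9], 0.59)]
tile_rack wrist []
as
[... 346 characters left out ...]
344.9, 211.4], 0.52)]
tile1 top [([378.8, 194.7], 0.58), ([360.2, 190.7], 0.57)]
tile1 wrist []
tile2 side [([337.2, 216.1], 0.53), ([344.9, 211.4], 0.52)]
tile2 top [([378.8, 194.7], 0.58), ([360.2, 190.7], 0.57)]
tile2 wrist []
tea_glass side [([256.9, 362.9], 0.64)]
tea_glass top [([184.1, 257.6], 0.59)]
tea_glass wrist []
{'t': 2.1, 'joints': array([-1.3,  0.3,  1.6, -0. ,  1.3, -0. ]), 'joint_velocities': array([ 0., -0.,  0., -0.,  0.,  0.]), 'tau': array([ -0. , -50.2, -35.7,   0.1,   0. ,  -0. ]), 'position': array([ 191.6, -647.2,  404.7]), 'eef_rot': array([-3.1, -0.5,  0. ]), 'ft_force': array([ 0.1,  0.9, -0.7]), 'ft_torque': array([ 0., -0., -0.]), 'opening': 1.0025349091873308}
```

```bash
python3 - <<'E'
from h import *
import cv2
b=cv2.imread("pics/top0.png"); a=cv2.imread("pics/side0.png")
cv2.imwrite("pics/tz.png",cv2.resize(b[130:310,140:480],(800,424),interpolation=cv2.INTER_CUBIC))
cv2.imwrite("pics/sz.png",cv2.resize(a[90:400,200:500],(580,600),interpolation=cv2.INTER_CUBIC))
T=camera_model("top");S=camera_model("side")
np.set_printoptions(precision=1,suppress=True)
for n,s,t in(("tray",(292,275.3),(258.1,215.3)),("handle",(285.5,221.1),(248.7,209.1)),("collar",(288.2,224.7),(252.8,210.6)),("stand",(410.6,186.5),(445.3,222.2)),("hm",(393.1,138.1),(407.5,209)),("hs",(381.1,148.8),(393.9,209.6)),("marker",(429.6,231.2),(397,272.7)),("glass",(256.9,362.9),(184.1,257.6)),("rack",(287.1,220.5),(308.1,164.9))):
    print(n,*tri(ray(S,s),ray(T,t)))
for n,s,t,z in(("tray",(292,275.3),(258.1,215.3),0),("handle",(285.5,221.1),(248.7,209.1),192.5),("stand",(410.6,186.5),(445.3,222.2),0),("hm",(393.1,138.1),(407.5,209),225),("hs",(381.1,148.8),(393.9,209.6),225)):
    print(n,atz(S,s,z),atz(T,t,z))
E
```

```text
tray [584.1 239.1   4.5] [5.987315828936741, 5.9873158289367305]
handle [584.4 240.7 181.8] [2.9125644493194907, 2.912564449319361]
collar [583.3 233.3 166.9] [1.7911668380112262, 1.7911668380112067]
stand [ 589.2 -306.9  -10.1] [8.774301017576844, 8.774301017576876]
hm [ 585.5 -149.6  233.7] [5.340972443745559, 5.340972443745577]
hs [ 591.  -117.2  211.9] [0.9566029813866913, 0.9566029813866089]
marker [ 432.2 -167.9  -19.5] [2.2519659168874626, 2.2519659168875017]
glass [458.8 449.8  -1.4] [3.637440008564782, 3.6374400085648726]
rack [743.7 101.7   6.2] [1.5355417121759183, 1.5355417121759274]
tray [582.2 233.2  -0. ] [589.1 243.7   0. ]
handle [571.7 247.2 192.5] [585.4 240.9 192.5]
stand [ 588.3 -288.3    0. ] [ 581.2 -309.     0. ]
hm [ 590.2 -166.   225. ] [ 590.9 -148.4  225. ]
hs [578.7 -98.5 225. ] [ 588.7 -115.3  225. ]
```

View pics/tz.png

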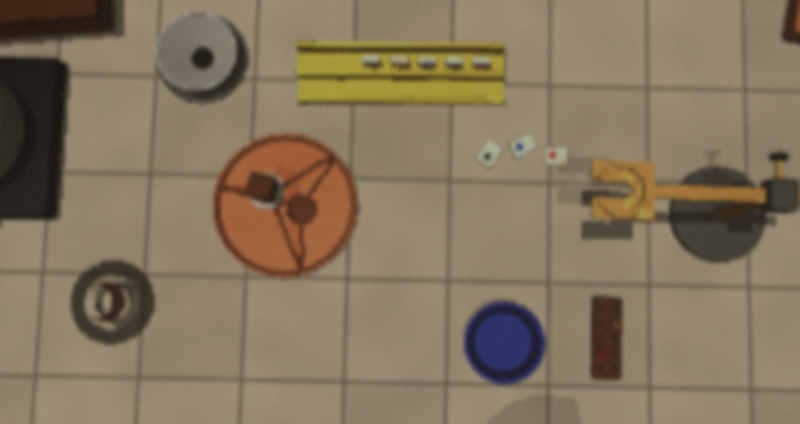

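View pics/sz.png

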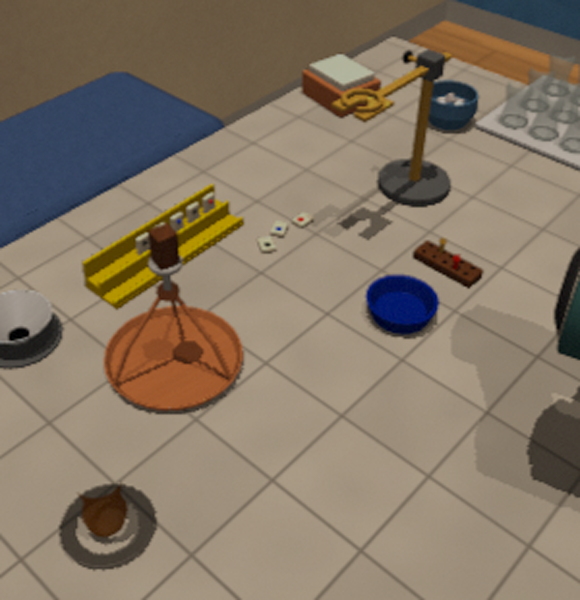

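Both pictures agree: the tray is near (584, 240), with its handle turned about 15–20° in the image. The hook plate is near (588, -145), with its free end at top-view px (392, 210). The stand base is near (585, -307). The rack, tiles, ashtray and marker are all lower than the hanging tray. Next I'll look closer with the wrist camera.

```bash
cat >> h.py <<'E'
def down(a): return (Rn.from_euler("z",a)*Rn.from_euler("x",np.pi)).as_rotvec()
np.set_printoptions(precision=2,suppress=True)
E
python3 - <<'E'
from h import *
import json
o=manip.observe(); print(Rn.from_rotvec(o["eef_rot"]).as_matrix())
def look(tag,p,a,names):
    manip.move_ptp(p,down(a)); manip.hold(0.2)
    m=camera_model("wrist"); im=grab_frame("wrist"); save(im,tag+".png")
    json.dump({k:np.array(v).tolist() for k,v in m.items()},open(tag+".json","w"))
    for n,z in names:
        print(tag,n,[(np.round(d["position"],1),round(d["p"],2),atz(m,d["position"],z)) for d in tip_of(n,"wrist")[:2]])
    print(manip.observe()["t"],manip.observe()["joints"])
look("hookA",[590,-145,540],0,[("hook_middle",225),("hook_slot",225),("stand",0)])
look("trayA",[584,240,500],0,[("tray_handle",192.5),("tray_collar",165),("tea_tray",0)])
look("trayB",[584,240,500],np.pi/2,[("tray_handle",192.5),("tray_collar",165),("tea_tray",0)])
a=cv2.imread("pics/hookA.png");b=cv2.imread("pics/trayA.png")
cv2.imwrite("pics/ab.png",cv2.resize(np.vstack([a,b]),(480,600),interpolation=cv2.INTER_AREA))
E
```

```text
[[ 0.96  0.28 -0.  ]
 [ 0.28 -0.96  0.  ]
 [-0.   -0.   -1.  ]]
hookA hook_middle [(array([285. , 191.1]), 0.34, array([ 588.74, -111.77,  225.  ]))]
hookA hook_slot [(array([286. , 190.8]), 0.58, array([ 589.  , -112.63,  225.  ]))]
hookA stand [(array([431.7, 157.2]), 0.91, array([ 581.46, -301.75,    0.  ]))]
4.8333 [-0.28  0.08  1.57 -0.    1.49  1.29]
trayA tray_handle [(array([323.3, 191.1]), 0.63, array([585.32, 240.09, 192.5 ])), (array([326.2, 154. ]), 0.63, array([616.15, 237.67, 192.5 ]))]
trayA tray_collar [(array([325.9, 183.4]), 0.93, array([585.42, 237.82, 165.  ])), (array([324.5, 194.3]), 0.63, array([575.22, 239.1 , 165.  ]))]
trayA tea_tray [(array([325.5, 155.2]), 0.61, array([585.59, 237.67,   0.  ]))]
6.675 [ 0.35  0.14  1.58 -0.    1.42  1.92]
trayB tray_handle [(array([324.2, 193.7]), 0.94, array([584.11, 238.94, 192.5 ]))]
trayB tray_collar [(array([326. , 187.4]), 0.92, array([585.73, 237.56, 165.  ])), (array([231.7, 399. ]), 0.32, array([482.3,  -1.7, 165. ]))]
trayB tea_tray [(array([324.9, 157. ]), 0.86, array([584.95, 239.06,   0.  ]))]
8.475 [0.35 0.14 1.58 0.   1.42 0.35]
```

View pics/hookA.png

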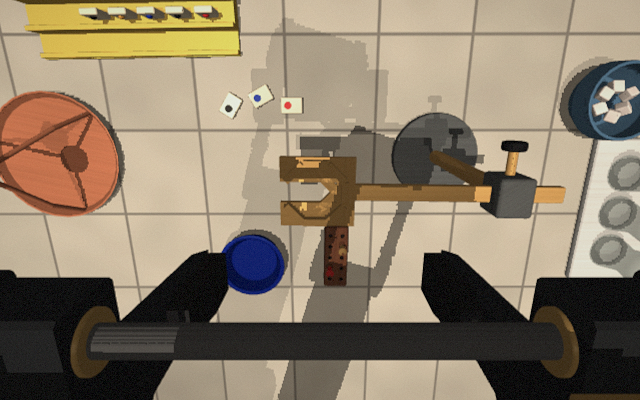

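View pics/trayA.png

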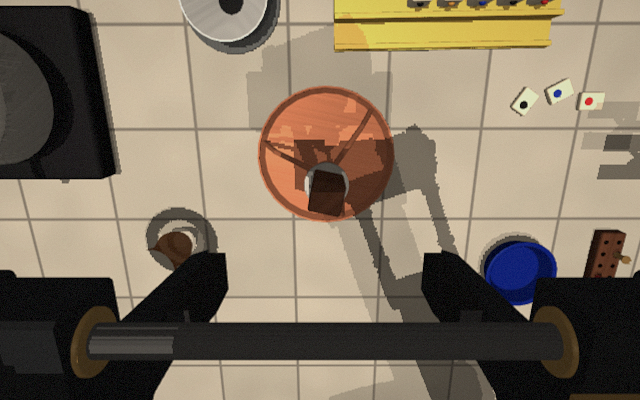

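HookA shows the hook plate at columns 280–355, rows 156–225, with the slot centreline near row 191 and the arm running slightly down to the right. TrayA shows the handle top turned a few degrees at about (326, 193). I'll enlarge both.

```bash
python3 - <<'E'
import cv2,numpy as np
f=lambda n,x,y,w,h:cv2.resize(cv2.imread(f"pics/{n}.png")[y:y+h,x:x+w],(400,int(400*h/w)),interpolation=cv2.INTER_NEAREST)
a=f("trayA",290,150,80,80);b=f("trayB",290,150,80,80)
a=np.clip(a.astype(float)*1.6,0,255).astype(np.uint8);b=np.clip(b.astype(float)*1.6,0,255).astype(np.uint8)
h=cv2.resize(cv2.imread("pics/hookA.png")[150:235,270:430],(376,200),interpolation=cv2.INTER_NEAREST)
h=cv2.copyMakeBorder(h,0,0,0,424,cv2.BORDER_CONSTANT)
cv2.imwrite("pics/z1.png",np.vstack([np.hstack([a,b]),h]))
E
```

```text
(no output)
```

View pics/z1.png

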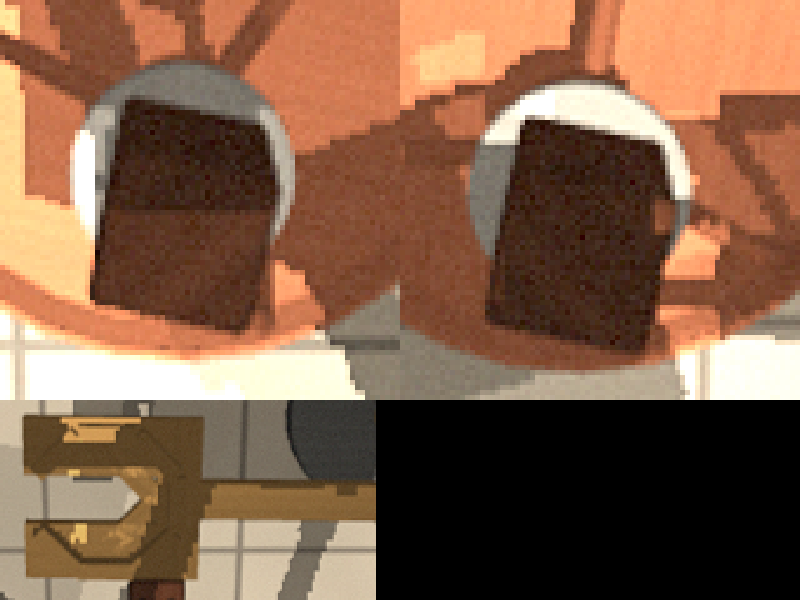

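```bash
python3 - <<'E'
from h import *
import json
A,B,H=[json.load(open(n+".json")) for n in("trayA","trayB","hookA")]
def seg(m,p,q,z):
    u,v=atz(m,p,z),atz(m,q,z); d=v-u; print("seg",u[:2],v[:2],"len",np.linalg.norm(d),"deg",np.degrees(np.arctan2(d[1],d[0]))%90)
seg(A,(308.4,210.4),(339,216.4),215);seg(A,(315,170),(343.6,175),170)
seg(B,(307.4,214.4),(339,220.4),215);seg(B,(314.4,173.6),(342.4,179),170)
print("hook")
seg(H,(280.2,157.2),(281,225.7),225)
seg(H,(356.4,157.2),(354,225),225)
seg(H,(330.4,191.3),(356,192.5),225)
for c in((359.5,(484-400)/2.35+150),(428,(486-400)/2.35+150)),((359.5,(517-400)/2.35+150),(428,(520-400)/2.35+150)),((362,185),(488,187)),((362,200),(488,203)): seg(H,*c,229)
print("base",atz(H,(435,150),16))
E
```

```text
seg [575.63 251.65] [570.67 227.78] len 24.375267309937353 deg 78.25006145041834
seg [598.69 247.42] [594.17 222.19] len 25.631221964251377 deg 79.83205888315366
seg [571.02 228.2 ] [595.72 223.25] len 25.19849216473515 deg 78.66240511695526
seg [575.47 251.31] [600.22 246.44] len 25.232858858552024 deg 78.87412171273004
hook
seg [ 617.69 -108.75] [ 557.46 -107.24] len 60.2465719299277 deg 88.55939934098987
seg [ 617.62 -171.8 ] [ 558.05 -171.18] len 59.57547866573311 deg 89.4102383535701
seg [ 588.53 -150.4 ] [ 587.45 -172.21] len 21.83666949912481 deg 87.17428135796959
seg [ 594.33 -174.63] [ 593.54 -231.91] len 57.29341935057858 deg 89.21201224135386
seg [ 582.13 -174.96] [ 580.95 -232.96] len 58.00956020264541 deg 88.83469529644653
seg [ 594.97 -176.7 ] [ 593.14 -282.11] len 105.43450932741908 deg 89.00978420714752
seg [ 581.94 -177.08] [ 579.19 -283.95] len 106.9055101980956 deg 88.52695652415893
base [ 594.17 -300.7    16.  ]
```

The handle is at (585.2, 237.3) with its sides at 78.9° (mod 90). The hook axis runs along about 89°, with the slot centreline at x≈587.7, the free end at y≈-108 and the seat at y≈-138. The V apex at -150 agrees with that. Next I grasp and lift.

```bash
python3 - <<'E'
from h import *
a=np.radians(78.9); P=[585.2,237.3]
print(manip.inverse_kinematics([587.7,-50,425],down(a)),manip.inverse_kinematics([587.7,-145,415],down(a)))
manip.move_ptp(P+[420],down(a)); 
print("g",manip.servo_line(P+[344],feed=80,guard=8))
o=manip.observe(); print(o["position"],o["ft_force"],o["t"])
manip.move_gripper(0.0,squeeze=35); manip.hold(.2)
o=manip.observe(); print("closed",o["opening"]*88,o["ft_force"],o["position"])
manip.servo_line(P+[374],feed=40); manip.hold(.3)
o=manip.observe(); print("lift",o["opening"]*88,o["ft_force"],o["ft_torque"],o["position"],o["t"])
save(grab_frame("side"),"lift.png"); save(grab_frame("wrist"),"liftw.png")
a=cv2.imread("pics/lift.png")[130:330,210:370]; b=cv2.imread("pics/liftw.png")
cv2.imwrite("pics/lift2.png",np.hstack([cv2.resize(a,(320,400)),cv2.resize(b[:, 100:540],(440,400))]))
E
```

```text
[-0.13  0.09  1.77 -0.    1.28  0.07] [-0.28  0.13  1.75 -0.    1.27 -0.09]
g False
[585.51 237.41 344.69] [0.63 0.92 0.44] 9.9917
closed 25.257262368765808 [-1.73 -0.66  0.2 ] [585.12 237.31 343.94]
lift 25.359076916798095 [ 0.01  0.46 -3.77] [-0.02 -0.06 -0.  ] [585.14 237.28 373.7 ] 12.3583
```

View pics/lift2.png

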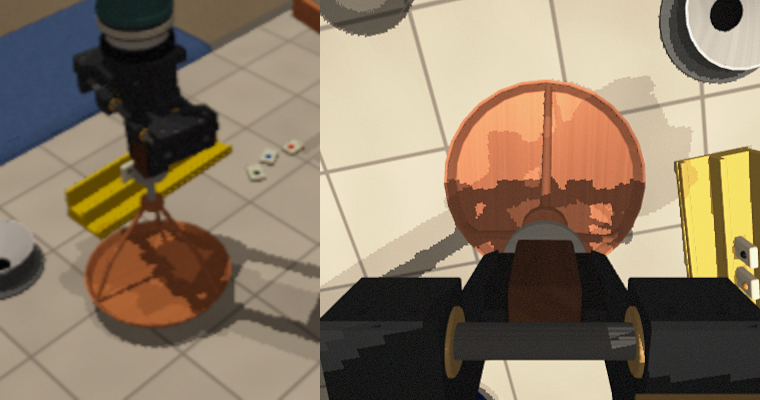

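The tray is lifted level, about 4 N, with the handle filling the jaws. Now I carry it to just outside the slot.

```bash
python3 - <<'E'
from h import *
manip.servo_line([585.2,237.3,423],feed=80)
manip.servo_line([588.3,-72,423],feed=130); manip.hold(.4)
o=manip.observe(); print(o["position"],o["ft_force"],o["t"])
for c in("side","top"): save(grab_frame(c),c+"pre.png")
for c in("side","top"):
    m=camera_model(c); print(c,"neck exp",proj(m,[588.3,-72,235]),proj(m,[588,-108,225]),[(d["position"],d["p"]) for d in tip_of("tray_collar",c)[:1]])
a=cv2.imread("pics/sidepre.png")[110:230,310:450]; b=cv2.imread("pics/toppre.png")[160:260,330:450]
cv2.imwrite("pics/pre.png",np.hstack([cv2.resize(a,(400,400)),cv2.resize(b,(400,400))]))
E
```

```text
[588.3  -71.93 423.01] [-0.09 -0.46 -3.64] 16.1583
side neck exp [372.1  147.97] [380.55 146.23] [([374.5, 147.0], 0.61)]
top neck exp [376.66 208.88] [390.89 209.82] [([377.7, 205.3], 0.77)]
```

View pics/pre.png

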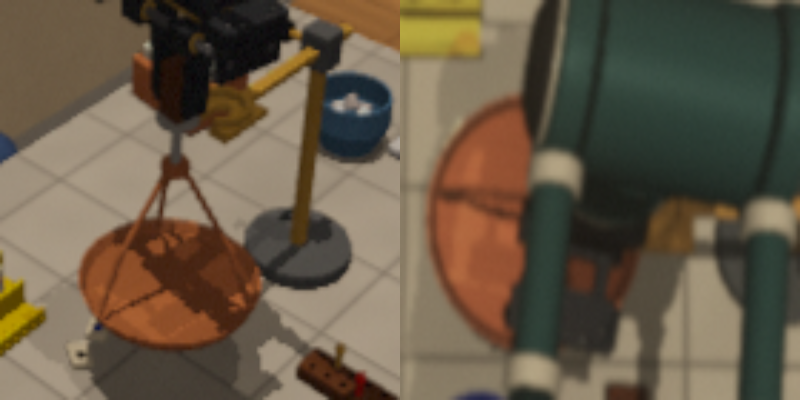

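The side view shows the neck, at about crop px (177,145), level with the hook plate, and the mouth of the slot just beyond it. I'm sliding in with a force guard.

```bash
python3 - <<'E'
from h import *
o0=manip.observe()
g=manip.servo_line([587.9,-130,423],feed=40,guard=5)
o=manip.observe(); print(g,o["position"],o["ft_force"]-o0["ft_force"],o["t"])
if not g:
    g=manip.servo_line([587.9,-165,423],feed=15,guard=5)
    o=manip.observe(); print(g,o["position"],o["ft_force"]-o0["ft_force"],o["ft_torque"],o["t"])
E
```

```text
False [ 587.9  -129.77  422.98] [0.29 1.4  0.63] 17.9583
True [ 587.76 -144.48  422.  ] [1.82 1.65 1.9 ] [ 0.17 -0.49 -0.03] 19.1417
```

```bash
python3 - <<'E'
from h import *
def st(s):
    manip.hold(.2); o=manip.observe(); print(s,o["position"],o["ft_force"],o["ft_torque"],round(o["t"],2)); return o
o=st("now")
manip.servo_line([587.9,-141,423],feed=20); st("back")
manip.servo_line([588.9,-141,423],feed=20); st("right")
g=manip.servo_line([588.9,-160,423],feed=12,guard=7); o=manip.observe(); print(g,o["position"],o["ft_force"]); st("stop")
E
```

```text
now [ 587.62 -144.19  420.62] [ 4.17  1.88 -1.04] [ 0.33 -0.75 -0.01] 19.34
back [ 587.7  -141.08  422.65] [ 0.16  0.16 -4.  ] [-0.03 -0.1   0.02] 19.91
right [ 588.9  -141.02  423.02] [ 0.3  -0.51 -3.65] [-0.06 -0.05 -0.01] 20.36
True [ 588.78 -145.65  422.06] [ 1.21  0.87 -2.28]
stop [ 588.65 -145.38  420.78] [ 3.59  1.88 -1.85] [ 0.24 -0.76  0.03] 21.29
```

```bash
python3 - <<'E'
from h import *
def st(s):
    manip.hold(.15); o=manip.observe(); print(s,o["position"],o["ft_force"],o["ft_torque"],round(o["t"],2)); return o
for x in(590.2,591.5):
    manip.servo_line([x,-141,423],feed=20); st("clear")
    g=manip.servo_line([x,-160,423],feed=12,guard=7); o=manip.observe(); print(x,g,o["position"],o["ft_force"]); st("stop")
manip.servo_line([590.2,-141,423],feed=20); st("clear")
E
```

```text
clear [ 590.03 -141.03  422.67] [ 0.63 -0.09 -4.34] [-0.11 -0.11  0.06] 21.88
590.2 True [ 589.93 -146.78  421.96] [ 1.78  1.37 -2.78]
stop [ 589.83 -146.55  420.76] [ 3.9   1.69 -2.45] [ 0.27 -0.7   0.03] 22.81
clear [ 591.38 -141.04  422.76] [-0.02 -0.14 -3.87] [-0.13 -0.08  0.  ] 23.44
591.5 True [ 591.12 -147.91  421.84] [ 2.65  1.19 -2.32]
stop [ 591.04 -147.64  420.63] [ 3.19  0.92 -1.29] [ 0.18 -0.6  -0.02] 24.43
clear [ 590.12 -141.06  422.86] [ 0.21 -0.37 -3.66] [-0.1  -0.11 -0.01] 25.08
```

```bash
python3 - <<'E'
from h import *
for c in("side","wrist"):
    m=camera_model(c); save(grab_frame(c),c+"in.png")
    print(c,[(n,proj(m,X)) for n,X in(("neck225",[590.1,-141,225]),("seat",[588,-138,225]),("tipL",[618,-108,225]),("tipR",[558,-108,225]),("collar",[590.1,-141,243]))])
print(manip.observe()["joints"])
a=cv2.imread("pics/sidein.png")[110:210,330:430]; b=cv2.imread("pics/wristin.png")[100:400,170:470]
cv2.imwrite("pics/in.png",np.hstack([cv2.resize(a,(400,400),interpolation=cv2.INTER_CUBIC),cv2.resize(b,(400,400))]))
E
```

```text
side [('neck225', array([387.53, 141.44])), ('seat', array([387.47, 142.11])), ('tipL', array([371.76, 142.37])), ('tipR', array([389.61, 150.2 ])), ('collar', array([388.05, 135.53]))]
wrist [('neck225', array([333.19, 249.53])), ('seat', array([328.31, 245.1 ])), ('tipL', array([374.93, 181.12])), ('tipR', array([261.03, 202.27])), ('collar', array([333.13, 263.83]))]
[-0.28  0.13  1.72  0.01  1.31 -0.09]
```

View pics/in.png

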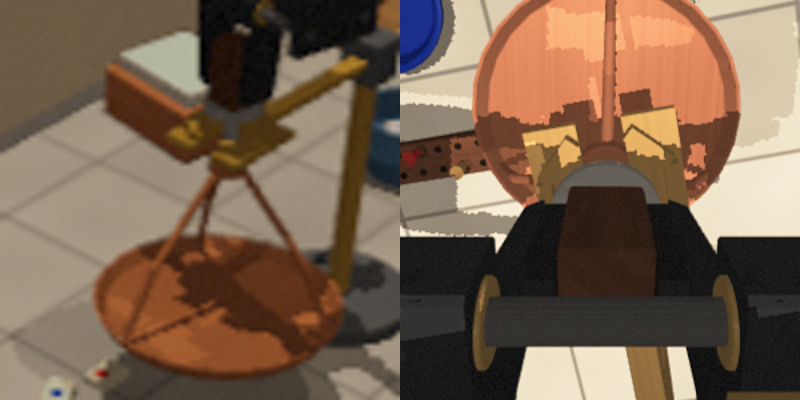

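The wrist view shows collar and handle at column ~325, where a vertical tool would give 333. So the tool picked up a small tilt from the guarded stops. I'll restore a straight-down orientation explicitly and slide in again.

```bash
python3 - <<'E'
from h import *
D=down(np.radians(78.9))
def st(s,h=.15):
    manip.hold(h); o=manip.observe(); print(s,o["position"],o["ft_force"],o["ft_torque"],"axis",Rn.from_rotvec(o["eef_rot"]).as_matrix()[:,2]*100,round(o["t"],2)); return o
st("tilted",.02)
manip.servo_line([590.1,-134,423],rotation=D,feed=20)
manip.servo_line([588.5,-134,423],rotation=D,feed=20); st("upright",.3)
g=manip.servo_line([588.5,-160,423],rotation=D,feed=12,guard=6); print(g); st("stop",.02)
st("stop")
manip.servo_line([588.5,-138,423],rotation=D,feed=20); st("back",.3)
E
```

```text
tilted [ 590.15 -141.1   422.93] [ 0.58  0.04 -4.31] [-0.09 -0.14 -0.01] axis [ -2.14   2.08 -99.96] 25.2
upright [ 588.51 -134.07  422.96] [-0.02  0.6  -4.85] [-0.08 -0.11 -0.04] axis [  -0.01    0.   -100.  ] 26.25
True
stop [ 588.01 -144.49  421.37] [ 1.22  0.83 -2.48] [ 0.19 -0.2  -0.03] axis [  -0.3     0.45 -100.  ] 27.38
stop [ 587.89 -144.21  420.3 ] [ 2.08  0.85 -2.71] [ 0.14 -0.43  0.03] axis [  -0.44    0.5  -100.  ] 27.53
back [ 588.47 -138.06  422.94] [-0.21  0.18 -4.23] [-0.02 -0.09 -0.03] axis [  -0.02    0.   -100.  ] 28.32
```

```bash
python3 - <<'E'
from h import *
D=down(np.radians(78.9))
def st(s,h=.15):
    manip.hold(h); o=manip.observe(); print(s,o["position"],o["ft_force"],o["ft_torque"],"axis",Rn.from_rotvec(o["eef_rot"]).as_matrix()[:,2]*100,round(o["t"],2)); return o
for x in(590.2,592):
    manip.servo_line([x,-138,423],rotation=D,feed=20); st("clear",.2)
    g=manip.servo_line([x,-160,423],rotation=D,feed=12,guard=6); print(x,g); st("stop",.01)
    manip.servo_line([x,-138,423],rotation=D,feed=25)
st("back",.1)
E
```

```text
clear [ 590.22 -137.99  422.99] [ 0.3   0.46 -5.09] [-0.09 -0.06 -0.03] axis [  -0.    0. -100.] 28.77
590.2 True
stop [ 589.54 -142.97  421.29] [ 0.13 -0.31 -4.23] [-0.02 -0.14  0.03] axis [  -0.38    0.42 -100.  ] 29.57
clear [ 591.95 -138.03  422.82] [ 0.13  0.19 -4.09] [-0.05  0.   -0.01] axis [  -0.04    0.01 -100.  ] 30.38
592 True
stop [ 591.4  -140.98  421.39] [-0.32 -0.13 -4.2 ] [ 0.   -0.13 -0.02] axis [  -0.35    0.39 -100.  ] 31.07
back [ 591.96 -137.9   422.75] [-0.07  0.43 -3.26] [-0.    0.04  0.01] axis [  -0.04    0.   -100.  ] 31.48
```

The upright contacts give the two V faces: (587.9,-144.5), (588.5,-144.5), (590.2,-143.0) and (592,-141.0). The V is centred at x≈588.4 and the neck stops at y≈-144.8, so the seat is at y≈-138.8, matching the camera estimate. I'll do a final centred slide to the stop, ease back 6 mm and lower gently.

```bash
python3 - <<'E'
from h import *
D=down(np.radians(78.9))
def st(s,h=.15):
    manip.hold(h); o=manip.observe(); print(s,o["position"],o["ft_force"],o["ft_torque"],"axis",Rn.from_rotvec(o["eef_rot"]).as_matrix()[:,2]*100,round(o["t"],2)); return o
manip.servo_line([588.4,-138.8,423],rotation=D,feed=25); st("c",.2)
g=manip.servo_line([588.4,-155,423],rotation=D,feed=12,guard=6); print(g); st("stop",.01)
manip.servo_line([588.4,-138.8,423],rotation=D,feed=15); st("eased",.3)
g=manip.servo_line([588.4,-138.8,413],rotation=D,feed=15,guard=4); print(g); st("low",.1)
if not g:
    g=manip.servo_line([588.4,-138.8,402.5],rotation=D,feed=6,guard=3); print(g); st("seat",.01); st("seat",.3)
E
```

```text
c [ 588.43 -138.82  423.05] [ 0.64  0.26 -3.55] [-0.03 -0.01  0.03] axis [   0.02   -0.01 -100.  ] 31.98
True
stop [ 588.   -144.56  421.58] [ 0.88 -0.2  -3.2 ] [ 0.23 -0.35 -0.03] axis [  -0.26    0.45 -100.  ] 32.7
eased [ 588.39 -138.85  422.95] [-0.11  1.2  -4.15] [-0.05 -0.06  0.05] axis [  -0.01    0.   -100.  ] 33.56
False
low [ 588.47 -138.83  413.18] [ 0.06 -0.55 -3.56] [-0.04 -0.08 -0.02] axis [   0.03   -0.01 -100.  ] 34.48
True
seat [ 588.4  -138.78  403.86] [ 0.7  -0.34  5.37] [-0.1  -0.01 -0.05] axis [  -0.01    0.01 -100.  ] 35.87
seat [ 588.4  -138.76  403.88] [ 0.14 -0.08  6.21] [-0.13 -0.11 -0.04] axis [  -0.      0.01 -100.  ] 36.17
```

Contact came at TCP z 403.9, and a collar in the seat would be at 404 (on the rim it would be 411). I'll relieve the press, release and retreat.

```bash
python3 - <<'E'
from h import *
D=down(np.radians(78.9))
manip.servo_line([588.4,-138.8,404.2],rotation=D,feed=5); manip.hold(.2)
print(manip.observe()["ft_force"],manip.observe()["position"])
manip.move_gripper(0.7); manip.hold(.3)
print("open",manip.observe()["opening"],manip.observe()["ft_force"])
g=manip.servo_line([588.4,-138.8,470],rotation=D,feed=60,guard=6); print(g)
if not g:
    manip.servo_line([588.4,-138.8,540],rotation=D,feed=120)
    m=camera_model("wrist"); save(grab_frame("wrist"),"wend.png")
    for n,z in(("tray_handle",252.5),("tray_collar",225),("tea_tray",60)): print(n,[(atz(m,d["position"],z),d["p"]) for d in tip_of(n,"wrist")[:1]])
    manip.move_ptp([450,-480,520],D)
    save(grab_frame("side"),"send.png"); save(grab_frame("top"),"tend.png")
    S,T=camera_model("side"),camera_model("top")
    for n in("tray_handle","tray_collar","tea_tray"):
        s,t=tip_of(n,"side"),tip_of(n,"top")
        if s and t: print(n,*tri(ray(S,s[0]["position"]),ray(T,t[0]["position"])))
    a=cv2.imread("pics/send.png")[100:340,200:460]; b=cv2.imread("pics/tend.png")[130:310,260:480]
    cv2.imwrite("pics/end.png",np.hstack([cv2.resize(a,(400,370)),cv2.resize(b,(400,370))]))
print(manip.observe()["t"])
E
```

```text
[ 2.    0.52 -0.15] [ 588.41 -138.78  403.93]
open 0.6999317235695137 [ 0.66  0.21 -0.09]
False
tray_handle [(array([ 588.82, -138.42,  252.5 ]), 0.93)]
tray_collar [(array([ 589.18, -137.98,  225.  ]), 0.93)]
tea_tray [(array([ 584.06, -136.71,   60.  ]), 0.56)]
tray_handle [ 587.99 -148.13  236.7 ] [1.9032118699233087, 1.9032118699232592]
tray_collar [ 588.41 -142.64  221.17] [1.6402326926408124, 1.6402326926408741]
tea_tray [ 589.94 -141.08   44.32] [2.5150602257262484, 2.5150602257263475]
42.05
```

View pics/end.png

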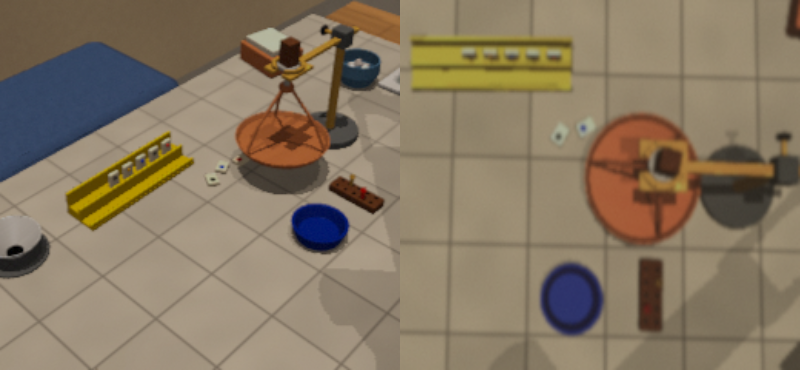

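The tray hangs level, with its collar in the seat ring. The other things on the table are where they were, though the tray now hides the red-dot tile from above. The arm is clear, so I'm handing in.

```bash
python3 -c "
from plant import *
print(job_done(), manip.observe()['t'])"
```

```text
the job is handed in; nothing more can be done
the job is handed in; nothing more can be done
```

The tea tray is hanging level on the brass hook, and I handed the job in at about 42 s of the 67 s allowed.

- **How it went:** I lifted the tray by its walnut handle and slid the neck into the slot until it stopped, at y ≈ -144.6. I then eased it back 6 mm and lowered it slowly. I took the load off before opening the gripper and moved the arm clear.
- **Extra pushes:** The first guarded pushes left the tool tilted by about 1.7°, so the stops came off-centre in the slot. I set it upright and probed the slot again at a few x positions to find its centre. After that I repeated the centred slide before lowering. So the neck touched the end of the slot several times, with readings of a few newtons each time. The most I saw on the hook was about 10 N, when the collar came down, against the 30 N limit.
- **Seating:** The collar touched down at tool height 403.9 mm; 404 was expected in the seat, and about 411 if it had caught on the rim. After release the wrist camera put the handle and collar within about 1 mm of the seat centre.
- **Disagreements:** The wrist camera put the tray's underside about 5 mm to one side, but with low confidence (0.56). Points triangulated from the side and top cameras came out 2–9 mm off in y and 4–16 mm low. Those same cameras were also several millimetres off at the start. The final pictures show the tray level.
- **Other things:** In the final pictures the rack, ashtray, marker and tiles look undisturbed. The red-dot tile is hidden by the tray from above and shows only at the tray's edge from the side. The tea glass was outside the cropped final pictures, so I did not check it again. The arm never went near it.

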